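# Load the calibration weights on the load cell

## Robot

A 7-joint arm with a two-finger parallel gripper is mounted at the origin on the work surface. World frame = base frame: x ahead of the robot, y to its left, z up, the work surface at z = 0. Lengths are in m, angles in rad, forces in N, time in s.
With the tool pointing down it reaches from about 0.425 to 0.95 m from the base axis. Payload 4.7 kg.
Tool frame: the origin (TCP) lies between the finger pads; the fingertips stand 25 mm ahead of it and the grasp point (between the pads) lies 6 mm ahead of it; x points along the fingers, z is the direction in which the jaws open and shut, and the axes are right-handed (so a half turn about x gives the same grasp; the last joint's range is limited). The gripper opens to 85 mm and grips with 20 to 120 N. Pads are 22 mm wide; open, the fingers measure 114 mm over their backs; the gripper's body (76 mm by 85 mm) begins 54 mm behind the grasp point. The pads swing forward as they close: fully open they stand 13 mm farther back than shut.
Start: joints at [-1.162, 0.469, -0.049, 1.532, 0.024, 1.141, -0.082], TCP at [0.286, 0.611, 0.256] pointing down, gripper open.
Joint ranges: [-2.59, 2.59], [-0.33, 1.99], [-1.39, 1.29], [0.1, 2.45], [-1.04, 4.18], [0.21, 1.99], [-2.66, 2.66]. Speed limits (rad/s): [2.57, 2.57, 3.14, 3.14, 3.14, 3.14, 3.14].

## Interface

Orientations are given as a 3x3 rotation matrix whose columns are the frame's x, y, z axes.
In Python, from rig import * gives the robot as it stands. Calls block until the motion is done:
- movep(position, orientation): joint-space move of the TCP to a pose.
- move_l(position, attitude=None, feed=0.15, until_force=None): straight line of the TCP; attitude=None keeps the orientation; feed is the mean speed in m/s. With until_force (N) it stops when the force on the tool has changed by that much, and returns True; else False.
- move_joints(angles): joint-space move.
- command_gripper(opening, newtons=None): finger opening in m; newtons is the grip in N (None keeps the last); returns when the fingers have stopped.
- sleep(seconds).
- inverse_kinematics(position, orientation): joint angles nearest the present ones, or None.
- sense(): the state.
- camera(name): name is "scene" or "top" or "wrist"; returns (picture, depth): 400x640x3 uint8, red, green, blue; 400x640 float32, m along the optical axis (not along the pixel's ray), 0 where there is no reading.
- camera_params(name): a dict with "K" (3x3 intrinsics, pixels), "dist" ([k1, k2, p1, p2, k3] as OpenCV has them; the pictures are not rectified), "position" and "rotation" of the camera in the world; the wrist camera has in their place "tool_from_camera" (4x4, takes a point from camera to tool coordinates, whose origin is the TCP and whose axes are the tool frame's). Camera axes: x right, y down, z forward; pixel columns grow to the right and rows downward; lengths in m; the calibration is good to about 2 mm. A picture is of the moment at which its call begins: read the wrist's pose just before it. camera_params takes no time and is no camera call.
A pose or a line that the arm cannot do raises Unreachable and nothing moves.
- finish_job(): hands the job in, once; it reports no verdict.
The state is a dict: "time_s": time; "joint_pos": joint angles; "qd": joint speeds; "joint_efforts": joint torques, N m; "position": TCP position; "tcp_rot": TCP orientation; "wrist_force": force on the tool from outside, world axes, zero at the start; "ft_torque": the same for the moment, N m; "finger_gap": finger opening in m.
Only numpy, scipy, OpenCV 4.12 (cv2) and the standard library are available. Lean on these libraries where they do the work, as an engineer would, in place of code of your own. Each camera call takes 0.05 s, during which the arm holds its last target. There are 200 camera calls.

## Task

The load cell is ready for its full-load calibration point. Take the three ring weights off the sloping rack and thread them onto the spindle of the load cell's carrier, the largest first, then the medium one, and the smallest on top, lowering each one gently until it lies flat on what is below it rather than letting it drop. Leave everything else on the bench where it is.

Things in the scene. Friction and masses are not known exactly. Their poses are not given: they have to be found in the camera images.
- large_c (a point): large steel ring weight, about 640 g: flat disc 116 mm across, 7 mm thick, with a round hub 40 mm across and 11 mm tall on top; 18 mm tall in all, 20 mm bore right through. Held by the hub. This point: on its axis, 9 mm above its underside (hub: from 2 mm below to 9 mm above this point). z: its axis, from disc to hub. Starts on a rack peg, hub up
- medium_c (a point): medium steel ring weight, about 400 g: flat disc 90 mm across, 7 mm thick, with a round hub 40 mm across and 11 mm tall on top; 18 mm tall in all, 20 mm bore right through. Held by the hub. This point: on its axis, 9 mm above its underside (hub: from 2 mm below to 9 mm above this point). z: its axis, from disc to hub. Starts on a rack peg, hub up
- small_c (a point): small steel ring weight, about 240 g: flat disc 66 mm across, 7 mm thick, with a round hub 40 mm across and 11 mm tall on top; 18 mm tall in all, 20 mm bore right through. Held by the hub. This point: on its axis, 9 mm above its underside (hub: from 2 mm below to 9 mm above this point). z: its axis, from disc to hub. Starts on a rack peg, hub up
- seat (a point): foot of the spindle, on the upper face of the load cell's carrier plate: a level round black plate 124 mm across, its face 82 mm above the table. The spindle is vertical, steel, 16 mm in diameter and 56 mm tall, its last 6 mm coned. z is up; rigid and fixed
- cell: the load cell's stand, fixed: aluminium base plate 205 x 124 mm, block and level aluminium beam that carries the carrier plate on its free end. Origin on the table under the spindle; x points along the beam to its clamped end; the base reaches from x = -60 to 145 mm, the beam's top is 68 mm above the table
- rack: fixed storage rack: plate with a black rubber face, 366 mm wide (y) x 136 mm, sloping 30 degrees, low edge with 10 mm lip at -x, towards the robot; the plate's middle is 62 mm above the origin (on the table). Three pegs 16 mm in diameter, 15 mm long, square to the plate (30 degrees off vertical) at y = -119, 0, 119 mm; on each a weight lies flat on the plate and is drawn off along the peg. Which is where varies
- beaker: glass beaker, 68 mm across, 85 mm high; origin at the centre of its underside; loose, not part of the job
- driver: screwdriver with black handle, 180 mm long, lying; origin on its underside near mid-length; loose, not part of the job
- spanner: steel open-ended spanner, 150 mm long, lying; origin on its underside near mid-length; loose, not part of the job
- reagent: amber bottle with white cap, 72 mm across, 150 mm high; origin at the centre of its underside; loose, not part of the job
- jar: white screw-top jar, 64 mm across, 75 mm high; origin at the centre of its underside; loose, not part of the job
Things that resemble listed ones, but are neither listed nor needed, are in the scene too. What is shaped like the part that bears small_c but red is not meant. Leave any brown look-alike of the part that bears medium_c alone.

How it is judged:
By the outcome, as a careful person would: the job done as asked, in the order asked, and still so for the second after the job is handed in, with the robot touching nothing.
It also fails if it takes over 70 s, if anything falls off the work surface, if the arm or the gripper's body presses on something with over 40 N, if the wrist force passes 120 N, or if a joint passes its speed limit or range.

## Working session

There is one attempt and no reset: what is moved stays moved. The work goes in short steps, each a Python script; the robot and the scene stay as the last script left them, time stands still between calls to the robot, and variables do not carry over. Pictures are saved under pics/ and viewed, about 8 in all and at most 12, crops included, and the job is handed in when it is done.

```bash
mkdir -p pics; ls; python3 - <<'E'
from rig import *
import cv2,numpy as np
for n in ["scene","top"]:
    p,d=camera(n); cv2.imwrite(f"pics/{n}0.png",p[:,:,::-1]); np.save(f"pics/{n}0.npy",d)
    c=camera_params(n); print(n,c)
print(camera_params("wrist"))
s=sense(); print(s["time_s"],s["position"],s["tcp_rot"],s["wrist_force"],s["finger_gap"])
E
```

```text
pics
scene {'K': array([[394.5244293 ,   0.        , 321.29233161],
       [  0.        , 394.5244293 , 199.840641  ],
       [  0.        ,   0.        ,   1.        ]]), 'dist': array([-0.08356963,  0.        ,  0.        ,  0.        ,  0.        ]), 'position': array([1.10242006, 0.03198345, 1.11865788]), 'rotation': array([[-0.17374501,  0.86479309, -0.47111101],
       [ 0.98475581,  0.14854316, -0.09050374],
       [-0.00828669, -0.47965387, -0.87741865]])}
top {'K': array([[423.92766133,   0.        , 323.22721737],
       [  0.        , 423.92766133, 202.18360938],
       [  0.        ,   0.        ,   1.        ]]), 'dist': array([-0.10842857,  0.        ,  0.        ,  0.        ,  0.        ]), 'position': array([ 0.27691809, -0.05298696,  1.30280562]), 'rotation': array([[-0.00113173, -0.98127232,  0.1926223 ],
       [-0.99963574, -0.00408395, -0.02667802],
       [ 0.02696506, -0.19258232, -0.98091026]])}
{'K': array([[300.4183566 ,   0.        , 319.7696014 ],
       [  0.        , 300.4183566 , 204.06785702],
       [  0.        ,   0.        ,   1.        ]]), 'dist': array([-0.03694736,  0.        ,  0.        ,  0.        ,  0.        ]), 'tool_from_camera': array([[ 7.45001573e-04, -2.62657619e-01,  9.64888812e-01,
        -1.16979664e-01],
       [-3.60356466e-04, -9.64889088e-01, -2.62657415e-01,
         6.67224758e-02],
       [ 9.99999658e-01, -1.52023734e-04, -8.13494260e-04,
        -1.23441283e-04],
       [ 0.00000000e+00,  0.00000000e+00,  0.00000000e+00,
         1.00000000e+00]])}
0.1 [0.28593764 0.61091332 0.25537956] [[-6.91825214e-04 -9.05701142e-01  4.23916222e-01]
 [-1.60416515e-03  4.23916784e-01  9.05699722e-01]
 [-9.99998474e-01 -5.34457276e-05 -1.74617053e-03]] [-0.91520752  0.31074637  0.04670506] 0.08539454711409997
```

View pics/top0.png

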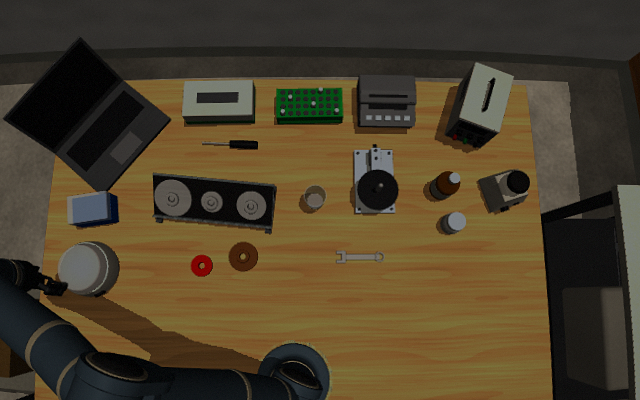

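View pics/scene0.png

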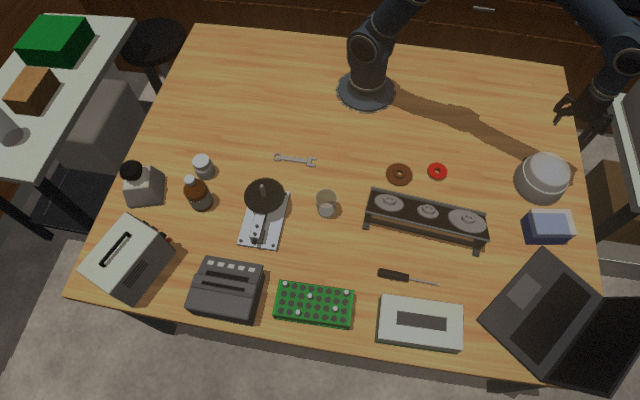

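The top view shows the rack around (213,203) with large (172,199), small (211,202) and medium (251,206). The cell's carrier is at (377,190), and the red and brown decoys are at (202,265) and (243,256). The scene view agrees.

```bash
cat > h.py <<'E'
import numpy as np, cv2
from rig import *
def cam(n):
    """picture, depth, params with position/rotation in world"""
    c=dict(camera_params(n))
    if n=="wrist":
        s=sense(); T=c["tool_from_camera"]; R=np.array(s["tcp_rot"])
        c["position"]=np.array(s["position"])+R@T[:3,3]; c["rotation"]=R@T[:3,:3]
    p,d=camera(n); return p,d,c
def rays(c,px):
    u=cv2.undistortPoints(np.array(px,float).reshape(-1,1,2),c["K"],c["dist"])[:,0]
    return np.c_[u,np.ones(len(u))]@c["rotation"].T      # scaled to unit depth
def cloud(c,d,px):
    px=np.array(px,int); return c["position"]+rays(c,px)*d[px[:,1],px[:,0]][:,None]
def onplane(c,px,p0,n):
    r=rays(c,px); return c["position"]+r*(((p0-c["position"])@n)/(r@n))[:,None]
E
python3 - <<'E'
from h import *
for n,boxes in (("top",dict(L=(152,178,192,222),S=(197,188,226,216),M=(234,188,270,222),rack=(150,170,282,236),plate=(350,165,402,217))),
  ("scene",dict(rack=(360,180,492,255)))):
    c=camera_params(n); d=np.load(f"pics/{n}0.npy"); im=cv2.imread(f"pics/{n}0.png"); g=im.max(2)
    for k,(a,b,e,f) in boxes.items():
        yy,xx=np.mgrid[b:f,a:e]; px=np.c_[xx.ravel(),yy.ravel()]; P=cloud(c,d,px); G=g[px[:,1],px[:,0]]
        ok=d[px[:,1],px[:,0]]>0
        if k in "LSM":
            m=ok&(G>75)&(P[:,2]>.02); q=P[m]; print(n,k,m.sum(),q.mean(0).round(4),np.ptp(px[m],axis=0))
        elif k=="rack":
            m=ok&(P[:,2]>.025)&(P[:,2]<.12); q=P[m]; r=cv2.minAreaRect(q[:,:2].astype(np.float32)); print(n,k,m.sum(),r, cv2.boxPoints(r).round(3).tolist())
            ct=q.mean(0); u,s,v=np.linalg.svd(q-ct); print("plane",ct,v[2])
        else:
            m=ok&(P[:,2]>.075)&(P[:,2]<.09)&(G<75); q=P[m]; print(n,k,m.sum(),cv2.minEnclosingCircle(q[:,:2].astype(np.float32)),q[:,2].mean())
            m=ok&(P[:,2]>.1); print("spindle",m.sum(),P[m].round(3)[:8])
for nm,px in dict(beaker=(314,190),reagent=(454,177),jar=(454,218)).items():
    c=camera_params("top"); d=np.load("pics/top0.npy"); print(nm,cloud(c,d,[px])[0].round(3))
E
```

```text
top L 968 [0.5321 0.3639 0.0704] [37 36]
top S 270 [0.521  0.2454 0.0731] [20 19]
top M 582 [0.5097 0.1271 0.0709] [28 27]
top rack 5361 ((0.5233921408653259, 0.24573123455047607), (0.3670249283313751, 0.1266409158706665), 84.32797241210938) [[0.44200000166893005, 0.0689999982714653], [0.5680000185966492, 0.05700000002980232], [0.6050000190734863, 0.421999990940094], [0.4790000021457672, 0.4350000023841858]]
plane [0.52360732 0.24083722 0.06696833] [-0.47029003  0.03491373  0.88182103]
top plate 1239 ((0.5572341680526733, -0.24702347815036774), 0.06258000433444977) 0.08197043912595667
spindle 41 [[ 0.562 -0.246  0.137]
 [ 0.564 -0.25   0.131]
 [ 0.563 -0.253  0.135]
 [ 0.56  -0.244  0.134]
 [ 0.559 -0.246  0.139]
 [ 0.558 -0.249  0.14 ]
 [ 0.559 -0.252  0.138]
 [ 0.559 -0.255  0.138]]
scene rack 3881 ((0.5237951278686523, 0.24365106225013733), (0.36429452896118164, 0.13002325594425201), 84.14317321777344) [[0.4410000145435333, 0.0689999982714653], [0.5699999928474426, 0.0560000017285347], [0.6069999933242798, 0.4180000126361847], [0.4779999852180481, 0.4309999942779541]]
plane [0.53476043 0.24465006 0.06590647] [-0.38011917  0.03418105  0.92430573]
beaker [ 0.563 -0.059  0.038]
reagent [ 0.578 -0.458  0.151]
jar [ 0.472 -0.478  0.072]
```

```bash
cat >> h.py <<'E'
psi=np.arctan2(0.0985,0.995)
ry=np.array([np.sin(psi),np.cos(psi),0]); rx=np.array([np.cos(psi),-np.sin(psi),0]); Z=np.array([0,0,1.])
n30=-.5*rx+np.sqrt(.75)*Z
def att(x,z): return np.c_[x,np.cross(z,x),z]
RT=att(-n30,ry)
def circle(q):
    """least-squares circle through 2D points -> cx,cy,r"""
    s=np.linalg.lstsq(np.c_[2*q,np.ones(len(q))],(q**2).sum(1),rcond=None)[0]
    return s[0],s[1],np.sqrt(s[2]+s[0]**2+s[1]**2)
E
python3 - <<'E'
from h import *
movep(np.array([.521,.245,.07])+n30*.19,RT)
p,d,c=cam("wrist"); cv2.imwrite("pics/w1.png",p[:,:,::-1]); np.save("pics/w1.npy",d); np.savez("pics/w1c.npz",**c)
s=sense(); print(s["time_s"],s["position"],s["wrist_force"])
E
```

```text
1.5833 [0.42679852 0.25596078 0.23499445] [ 0.69625087 -0.31875781  0.01704473]
```

View pics/w1.png

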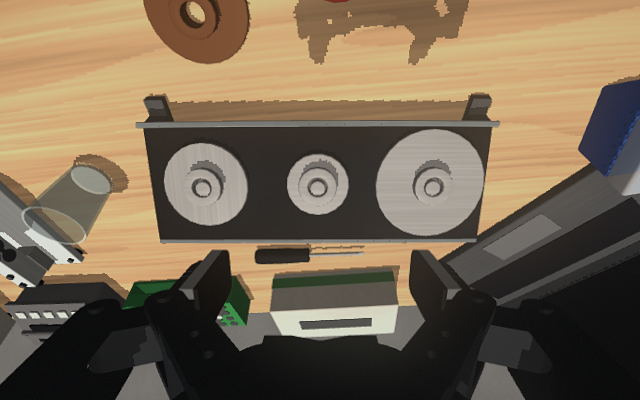

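The wrist view shows medium at (206,184), small at (318,184) and large at (431,183), all hub up. The open fingertips are at about (228,252) and (412,252).

```bash
python3 - <<'E'
from h import *
im=cv2.imread("pics/w1.png"); d=np.load("pics/w1.npy"); c=dict(np.load("pics/w1c.npz"))
g=im.min(2)
# plate plane from depth on dark rubber
yy,xx=np.mgrid[130:238,165:478]; px=np.c_[xx.ravel(),yy.ravel()]
P=cloud(c,d,px); G=g[px[:,1],px[:,0]]; far=(G<60)&(d[px[:,1],px[:,0]]>0)
for box in [((265,282),(130,230)),((355,372),(130,230))]:
    pass
m=far&(((px[:,0]>258)&(px[:,0]<280))|((px[:,0]>354)&(px[:,0]<372))|((px[:,0]>165)&(px[:,1]>228)))
q=P[m]; ct=np.median(q,0); q=q[abs((q-ct)@n30)<.006]; ct=q.mean(0); v=np.linalg.svd(q-ct,full_matrices=False)[2][2]; v*=np.sign(v[2])
print("plate",len(q),ct.round(4),v.round(4),n30.round(4), "std",((q-ct)@v).std())
mask=((g>85)).astype(np.uint8)*255; mask[:128]=0; mask[238:]=0; mask[:,:155]=0; mask[:,490:]=0
cs,_=cv2.findContours(mask,cv2.RETR_EXTERNAL,cv2.CHAIN_APPROX_NONE)
ex=np.cross(ry,n30)  # in-plane, up-slope
B=np.c_[ry,ex]
for k in sorted([k for k in cs if cv2.contourArea(k)>1500],key=lambda k:k[0,0,0]):
    h=cv2.convexHull(k)[:,0].astype(float)
    p0=ct+n30*.007
    a=onplane(c,h,p0,n30); x,y,r=circle((a-p0)@B); e=p0+B@[x,y]
    res=np.linalg.norm((a-p0)@B-[x,y],axis=1)-r
    print(cv2.boundingRect(k),"centre@disc top",e.round(4),"r",r.round(4),"res",res.std().round(4))
T=c["rotation"]
tcp=sense()["position"]; R=np.array(sense()["tcp_rot"])
for t in [(226,254),(222,262),(215,256),(414,254),(418,262),(425,256)]:
    print(t,((cloud(c,d,[t])[0]-tcp)@R).round(4))
E
```

```text
plate 6267 [0.5398 0.2348 0.0704] [-0.4964  0.0474  0.8668] [-0.4976  0.0493  0.866 ] std 0.0007172227032620312
(164, 143, 84, 83) centre@disc top [0.5083 0.1263 0.0665] r 0.0445 res 0.0001
(287, 154, 62, 61) centre@disc top [0.5195 0.2442 0.0663] r 0.0325 res 0.0001
(376, 129, 114, 107) centre@disc top [0.5352 0.3728 0.068 ] r 0.0648 res 0.005
(226, 254) [ 0.0079  0.0094 -0.0428]
(222, 262) [ 0.0017  0.0085 -0.0428]
(215, 256) [ 0.0007  0.0118 -0.0452]
(414, 254) [0.0082 0.0093 0.0427]
(418, 262) [0.0013 0.0087 0.0424]
(425, 256) [0.0016 0.0113 0.0453]
```

```bash
cat >> h.py <<'E'
RD=att(-Z,ry)
E
python3 - <<'E'
from h import *
# large: refit, drop hull points on rack edge
im=cv2.imread("pics/w1.png"); d=np.load("pics/w1.npy"); c=dict(np.load("pics/w1c.npz"))
g=im.min(2); mask=(g>85).astype(np.uint8)*255; mask[:128]=0; mask[238:]=0; mask[:,:372]=0; mask[:,485:]=0
mask=cv2.morphologyEx(mask,cv2.MORPH_OPEN,np.ones((9,9)))
k=max(cv2.findContours(mask,0,cv2.CHAIN_APPROX_NONE)[0],key=cv2.contourArea)
h=cv2.convexHull(k)[:,0].astype(float); h=h[(h[:,0]<482)]; ct=np.array([.5398,.2348,.0704])+n30*.007; ex=np.cross(ry,n30);B=np.c_[ry,ex]
q=(onplane(c,h,ct,n30)-ct)@B; x,y,r=circle(q); print("L",(ct+B@[x,y]).round(4),r.round(4),(np.linalg.norm(q-[x,y],axis=1)-r).std().round(4))
print(inverse_kinematics(np.array([.559,-.247,.27]),RD))
movep(np.array([.559,-.247,.275]),RD)
p,d,c=cam("wrist"); cv2.imwrite("pics/w2.png",p[:,:,::-1]); np.save("pics/w2.npy",d); np.savez("pics/w2c.npz",**c)
s=sense(); print(s["time_s"],s["position"],s["joint_pos"])
E
```

```text
L [0.5308 0.3625 0.0661] 0.0576 0.0002
[-0.42241075  0.57306011  1.15179713  1.71959247 -0.55534208  1.22098404
  2.34264089]
3.5917 [ 0.55935912 -0.24577517  0.27454669] [-0.42881977  0.5723689   1.16110639  1.71396537 -0.55516055  1.23189272
  2.34299031]
```

View pics/w2.png

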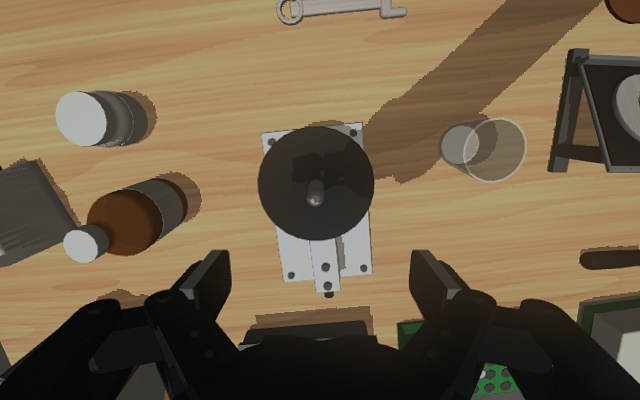

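The carrier disc is centred at about (316,183), with the spindle tip at about (316,198) and its foot at about (316,183). The beaker is off to the right at (480,148).

```bash
python3 - <<'E'
from h import *
im=cv2.imread("pics/w2.png"); d=np.load("pics/w2.npy"); c=dict(np.load("pics/w2c.npz"))
s=sense(); print(s["position"],s["qd"].round(3) if hasattr(s["qd"],"round") else s["qd"])
yy,xx=np.mgrid[120:245,252:382]; px=np.c_[xx.ravel(),yy.ravel()]; P=cloud(c,d,px); ok=d[px[:,1],px[:,0]]>0
# carrier: depth mask
zz=np.zeros(d.shape,np.uint8); m=ok&(P[:,2]>.075)&(P[:,2]<.15); zz[px[m,1],px[m,0]]=255
k=max(cv2.findContours(zz,0,cv2.CHAIN_APPROX_NONE)[0],key=cv2.contourArea); h=cv2.convexHull(k)[:,0].astype(float)
q=onplane(c,h,np.array([0,0,.082]),Z)[:,:2]; x,y,r=circle(q); print("seat",x.round(4),y.round(4),r.round(4),(np.linalg.norm(q-[x,y],axis=1)-r).std().round(4), "z",np.median(P[m,2]).round(4))
m=ok&(P[:,2]>.1)&(P[:,2]<.15); print("spindle px",m.sum(),px[m].mean(0),"xy mean",P[m].mean(0).round(4),"ztop",np.sort(P[m,2])[-10:].round(4))
t=ok&(P[:,2]>.132)&(P[:,2]<.15); print("tip",t.sum(),px[t].min(0),px[t].max(0),P[t].mean(0).round(4), onplane(c,[px[t].mean(0)],np.array([0,0,.137]),Z)[0].round(4))
E
```

```text
[ 0.55935912 -0.24577517  0.27454669] [-0.002 -0.002  0.001  0.001  0.001  0.     0.004]
seat 0.5568 -0.2504 0.0614 0.0001 z 0.0814
spindle px 342 [314.8245614  194.87426901] xy mean [ 0.5548 -0.2499  0.129 ] ztop [0.1381 0.1381 0.1382 0.1382 0.1383 0.1384 0.1384 0.1385 0.1389 0.1389]
tip 210 [306 190] [323 206] [ 0.5565 -0.2502  0.1353] [ 0.5561 -0.2502  0.137 ]
```

```bash
cat >> h.py <<'E'
SEAT=np.array([.5566,-.2502,.082])
DISC=dict(L=np.array([.5308,.3625,.0661]),S=np.array([.5195,.2442,.0663]),M=np.array([.5083,.1263,.0665]))
def err(t): return np.array(t)-np.array(sense()["position"])
def settle(t,R,feed=.1):
    """straight move to t, then once more with the steady error taken out; returns the offset used"""
    move_l(t,R,feed=feed); sleep(.15); e=err(t); move_l(t+e,R,feed=.05); sleep(.15); return e
def pick(k):
    D=DISC[k]; command_gripper(.052,100)
    movep(D+n30*.10,RT); e=settle(D+n30*.045,RT)
    print("hover",err(D+n30*.045).round(4),"offs",e.round(4),"gap",sense()["finger_gap"])
    hit=move_l(D+n30*.018+e,RT,feed=.03,until_force=4); sleep(.1)
    s=sense(); a=(np.array(s["position"])-D)
    print("hit",hit,"height",(a@n30).round(4),"lat",(a@ry).round(4),(a@np.cross(ry,n30)).round(4),"F",np.round(s["wrist_force"],2))
    return e
E
python3 - <<'E'
from h import *
pick("L"); print(sense()["time_s"])
p,d,c=cam("wrist"); cv2.imwrite("pics/w3.png",p[:,:,::-1])
E
```

```text
hover [0.0001 0.0003 0.0005] offs [-0.     -0.0004 -0.0006] gap 0.05185031350225223
hit True height 0.0224 lat -0.0005 -0.0003 F [-4.96 -0.43  7.1 ]
8.3333
```

View pics/w3.png

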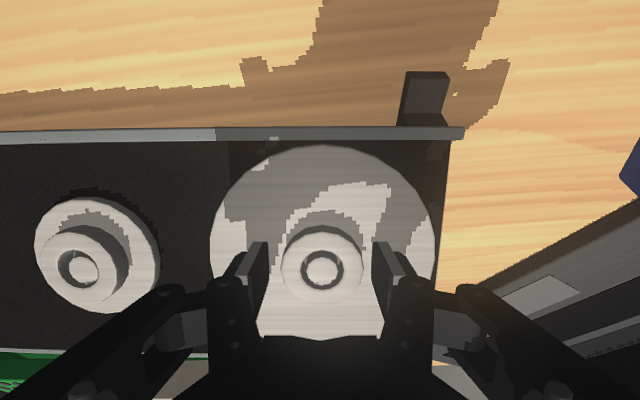

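The tips rest on the large disc and the hub at (322,268) is centred between them. Contact height was 22.4 mm, as expected. Next I back off 2.2 mm, grip and draw it off along the peg.

```bash
cat >> h.py <<'E'
def grip_lift():
    p=np.array(sense()["position"]); e=settle(p+n30*.0022,RT,feed=.02)
    command_gripper(.03,100); sleep(.2)
    s=sense(); print("grip gap",s["finger_gap"],"F",np.round(s["wrist_force"],1))
    move_l(np.array(s["position"])+n30*.045+e*0,RT,feed=.06); sleep(.1)
    s=sense(); print("lifted gap",s["finger_gap"],"F",np.round(s["wrist_force"],1))
    move_l(np.array(s["position"])+np.array([0,0,.13]),RT,feed=.2)
def carry():
    """over the spindle, tool down"""
    movep(np.r_[SEAT[:2],.30],RD); sleep(.2)
E
python3 - <<'E'
from h import *
grip_lift(); carry()
s=sense(); print(s["time_s"],err(np.r_[SEAT[:2],.30]),s["finger_gap"],np.round(s["wrist_force"],1))
p,d,c=cam("wrist"); cv2.imwrite("pics/w4.png",p[:,:,::-1]); np.save("pics/w4.npy",d); np.savez("pics/w4c.npz",**c)
E
```

```text
grip gap 0.03579053241590213 F [-7.8 -0.2 12.3]
lifted gap 0.035631480202506824 F [-1.1 -0.1 -6.1]
13.95 [-0.0004529  -0.00090194  0.00015276] 0.035666312369252204 [-0.2  1.  -6.4]
```

View pics/w4.png

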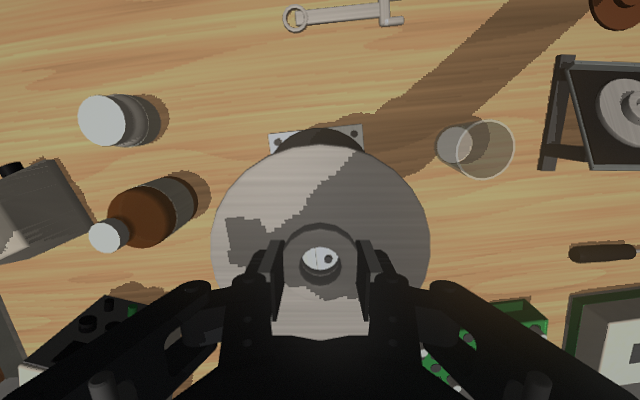

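The ring is held at the centre, with disc edges at x = 211 to 431 and the bore at (320,258). Next is its tilt and offset in the tool frame.

```bash
cat >> h.py <<'E'
def ring_pose(im,d,c,rmax,tcp,R):
    """held ring from the visible upper part of its disc: normal and disc-top centre in the tool frame"""
    yy,xx=np.mgrid[60:345,150:490]; px=np.c_[xx.ravel(),yy.ravel()]
    P=(cloud(c,d,px)-tcp)@R; ok=(d[px[:,1],px[:,0]]>0)
    m=ok&(abs(P[:,0]-.0245)<.007)&(np.hypot(P[:,1],P[:,2])<rmax+.008)&(np.hypot(P[:,1],P[:,2])>.026)&(P[:,1]>0)
    q=P[m]; 
    for _ in range(4):
        ct=q.mean(0); v=np.linalg.svd(q-ct,full_matrices=False)[2][2]; v*=-np.sign(v[0]); q=q[abs((q-ct)@v)<.002]
    z=np.zeros(d.shape,np.uint8); m=ok&(abs((P-ct)@v)<.004)&(P[:,1]>.0)&(np.hypot(P[:,1],P[:,2])<rmax+.01); z[px[m,1],px[m,0]]=255
    k=max(cv2.findContours(z,0,cv2.CHAIN_APPROX_NONE)[0],key=cv2.contourArea); h=cv2.convexHull(k)[:,0].astype(float)
    w=dict(c); w["position"]=R.T@(c["position"]-tcp); w["rotation"]=R.T@c["rotation"]
    a=onplane(w,h,ct,v); rr=np.hypot(a[:,1],a[:,2]); a=a[(rr>rmax-.006)&(a[:,1]>.01)]
    x,y,r=circle(a[:,1:]); xx0=ct[0]-(v[1]*(x-ct[1])+v[2]*(y-ct[2]))/v[0]
    print("ring normal(tool)",v.round(4),"centre(tool)",np.round([xx0,x,y],4),"r",r.round(4),"n",len(a),"res",(np.hypot(a[:,1]-x,a[:,2]-y)-r).std().round(5))
    return np.array([xx0,x,y]),v
E
python3 - <<'E'
from h import *
im=cv2.imread("pics/w4.png"); d=np.load("pics/w4.npy"); c=dict(np.load("pics/w4c.npz")); s=sense()
ring_pose(im,d,c,.058,np.array(s["position"]),np.array(s["tcp_rot"]))
E
```

```text
ring normal(tool) [-1.0e+00 -2.3e-03  8.0e-04] centre(tool) [0.026  0.0003 0.0001] r 0.0569 n 28 res 0.00012
```

```bash
cat >> h.py <<'E'
def lower(base,tipx,off):
    """base: height of the surface below; tipx: disc top ahead of TCP; off: ring centre (tool y,z)"""
    o=RD@np.r_[0,off]; xy=SEAT[:2]-o[:2]; zc=base+tipx+.007
    t=np.r_[xy,.138+.007+tipx+.012]; e=settle(t,RD,feed=.15); t2=err(t)
    print("above, err",t2.round(4),"offs",e.round(4)); o3=np.r_[(e+t2)[:2],e[2]]
    f0=np.array(sense()["wrist_force"])
    if move_l(np.r_[xy,max(zc+.008,0)]+o3,RD,feed=.05,until_force=5):
        print("EARLY",err(np.r_[xy,zc]).round(4),np.round(sense()["wrist_force"]-f0,1)); return False
    sleep(.1); s=sense(); print("8 mm above: lat err",err(np.r_[xy,zc+.008]).round(4),"dF",np.round(s["wrist_force"]-f0,2))
    hit=move_l(np.r_[xy,zc-.005]+o3,RD,feed=.012,until_force=3); sleep(.1); s=sense()
    print("contact",hit,"z-zc",(s["position"][2]-zc).round(4),"dF",np.round(s["wrist_force"]-f0,2),"t",s["time_s"]); return hit
E
python3 - <<'E'
from h import *
lower(.082,.026,(.0003,.0001))
E
```

```text
above, err [ 0.0005 -0.0005  0.0011] offs [-0.0005  0.0005 -0.0011]
8 mm above: lat err [-0.0002  0.0001  0.0008] dF [-1.02  0.46  0.13]
contact True z-zc -0.0009 dF [-1.22  0.46 13.28] t 17.7167
```

```bash
cat >> h.py <<'E'
def release():
    command_gripper(.054); sleep(.1); s=sense(); print("released F",np.round(s["wrist_force"],1),s["finger_gap"])
    p=np.array(s["position"]); move_l(np.r_[p[:2],p[2]+.02],RD,feed=.06); move_l(np.r_[p[:2],.26],RD,feed=.25); sleep(.1)
    s=sense(); im,d,c=cam("wrist"); return im,d,c
def stack_check(d,c):
    yy,xx=np.mgrid[90:250,225:415]; px=np.c_[xx.ravel(),yy.ravel()]; P=cloud(c,d,px); ok=d[px[:,1],px[:,0]]>0
    P=P[ok]; r=np.hypot(*(P[:,:2]-SEAT[:2]).T)
    for a,b in ((.011,.018),(.0225,.031),(.035,.043),(.0475,.056)):
        q=P[(r>a)&(r<b)&(P[:,2]>.07)]
        if len(q)<20: continue
        A=np.linalg.lstsq(np.c_[q[:,:2]-SEAT[:2],np.ones(len(q))],q[:,2],rcond=None)[0]
        print(f"r {a}-{b}: z med {np.median(q[:,2]):.4f} slope {A[0]:.3f} {A[1]:.3f} n {len(q)}")
E
python3 - <<'E'
from h import *
im,d,c=release(); cv2.imwrite("pics/w5.png",im[:,:,::-1]); stack_check(d,c)
pick("M"); print(sense()["time_s"])
E
```

```text
released F [-0.1  0.2  0.4] 0.05442997776423661
r 0.011-0.018: z med 0.0995 slope 0.003 -0.003 n 567
r 0.0225-0.031: z med 0.0884 slope -0.301 -0.387 n 1507
r 0.035-0.043: z med 0.0884 slope -0.046 0.193 n 2032
r 0.0475-0.056: z med 0.0884 slope -0.001 -0.001 n 2795
hover [0.0001 0.0001 0.0003] offs [-0.0001 -0.0002 -0.0004] gap 0.052130646466800136
hit True height 0.0219 lat -0.0003 -0.0002 F [-2.32 -0.45  5.5 ]
23.7583
```

View pics/w5.png

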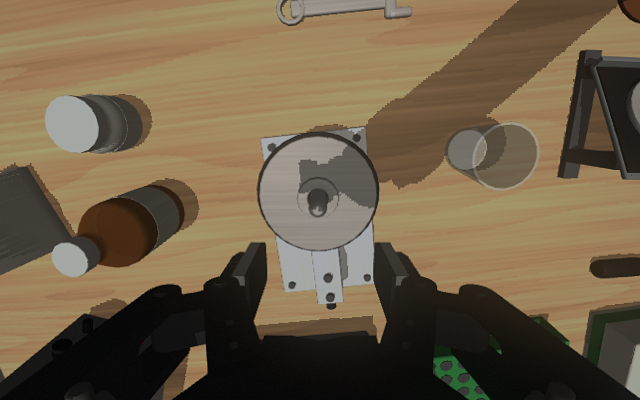

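The large ring lies flat on the carrier at (318,192), with the spindle through its bore. Its height is 0.0884 m and its slope is near zero. The gripper is now on medium with the same contact height, so I continue with it.

```bash
cat > step.py <<'E'
from h import *
import sys
k,base,rm=sys.argv[1],float(sys.argv[2]),float(sys.argv[3])
grip_lift(); carry()
s=sense(); print(s["time_s"],s["finger_gap"],np.round(s["wrist_force"],1))
im,d,c=cam("wrist"); cv2.imwrite(f"pics/held_{k}.png",im[:,:,::-1])
ct,v=ring_pose(im,d,c,rm,np.array(s["position"]),np.array(s["tcp_rot"]))
if abs(ct[0]-.025)<.003 and np.abs(ct[1:]).max()<.003 and np.abs(v[1:]).max()<.02 and s["finger_gap"]>.033:
    lower(base,ct[0],ct[1:])
else: print("STOP")
E
python3 step.py M .100 .045
```

```text
grip gap 0.03548354436370799 F [-7.8 -0.7 12.5]
lifted gap 0.03575811381469069 F [-0.5 -0.7 -4. ]
28.9333 0.035443684004085964 [ 0.3  0.9 -4. ]
ring normal(tool) [-1.     -0.001  -0.0015] centre(tool) [ 0.0258  0.0006 -0.0002] r 0.044 n 27 res 0.00013
above, err [ 0.0006 -0.0004  0.0012] offs [-0.0006  0.0004 -0.0012]
8 mm above: lat err [-0.0002  0.0002  0.0008] dF [-0.5   0.71 -0.37]
contact True z-zc -0.0008 dF [-0.98  0.22  8.35] t 32.3417
```

```bash
python3 - <<'E'
from h import *
im,d,c=release(); cv2.imwrite("pics/w6.png",im[:,:,::-1]); stack_check(d,c)
pick("S"); print(sense()["time_s"])
E
python3 step.py S .118 .033
```

```text
released F [-0.7 -0.   0.8] 0.05402759269201963
r 0.011-0.018: z med 0.1174 slope 0.002 0.002 n 755
r 0.0225-0.031: z med 0.1065 slope -0.240 -0.197 n 1669
r 0.035-0.043: z med 0.1064 slope -0.020 0.110 n 2268
r 0.0475-0.056: z med 0.0885 slope -0.000 -0.001 n 2335
hover [ 0.0002 -0.0001  0.0003] offs [-0.0001 -0.0001 -0.0004] gap 0.05197132303428965
hit True height 0.0221 lat -0.0002 -0.0002 F [-2.68 -0.92  6.64]
38.15
grip gap 0.03573911470025224 F [-7.5 -1.6 12.8]
lifted gap 0.03560497242371058 F [-0.4  0.5 -2.9]
43.3333 0.03575755145592009 [-0.1 -0.3 -2.7]
ring normal(tool) [-1.e+00  7.e-03  9.e-04] centre(tool) [ 0.0257  0.0008 -0.0002] r 0.0321 n 18 res 0.00011
above, err [ 0.0005 -0.0004  0.0011] offs [-0.0006  0.0004 -0.0012]
8 mm above: lat err [-0.0001  0.0002  0.0009] dF [-0.06 -0.33  0.96]
contact True z-zc -0.0008 dF [-0.52  0.42  7.96] t 46.3833
```

```bash
python3 - <<'E'
from h import *
im,d,c=release(); cv2.imwrite("pics/w7.png",im[:,:,::-1]); stack_check(d,c)
p,_,_=cam("scene"); cv2.imwrite("pics/s7.png",p[:,:,::-1])
s=sense(); print(s["time_s"],s["position"],np.round(s["wrist_force"],1))
cv2.imwrite("pics/fin.png",np.vstack([im[:,:,::-1][80:330],p[:,:,::-1][60:]]))
E
```

```text
released F [ 0.3  0.1 -0.1] 0.05422827767239203
r 0.011-0.018: z med 0.1353 slope -0.042 0.002 n 950
r 0.0225-0.031: z med 0.1244 slope -0.132 -0.155 n 1920
r 0.035-0.043: z med 0.1064 slope -0.002 0.113 n 1863
r 0.0475-0.056: z med 0.0884 slope -0.001 -0.001 n 2354
47.9917 [ 0.55570698 -0.24873927  0.25860686] [-0.6 -0.   0.1]
```

View pics/fin.png

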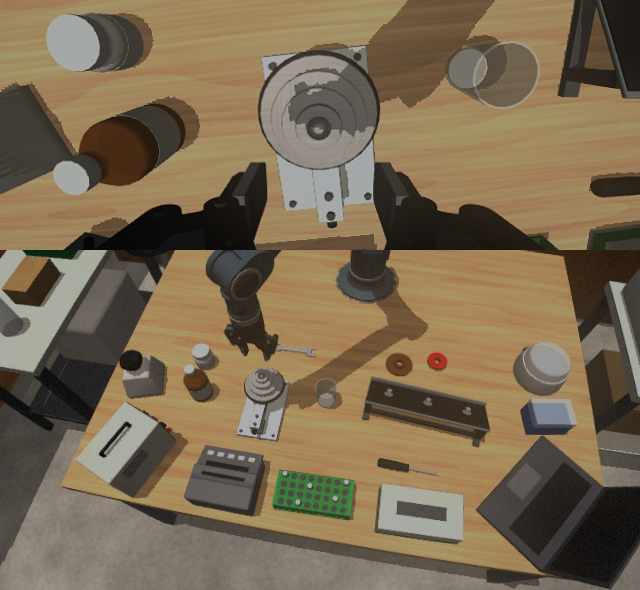

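The three rings are stacked in order at (319,110) in the upper picture. The rack pegs are empty and the rest of the bench is unmoved. The heights step by 18 mm, and the gripper is clear.

```bash
python3 -c "
from rig import *
print(finish_job(), sense()['time_s'])"
```

```text
the job is handed in; nothing more can be done
the job is handed in; nothing more can be done
```

The three ring weights are on the load cell's spindle, largest first, then medium, with the smallest on top. I handed the job in at about 48 s on the robot's clock.

I gripped each weight by its hub, drew it off along its peg and measured how it sat in the gripper before lowering it. Off-centre was at most 0.8 mm and tilt under 0.5°. Each was then lowered slowly until the force sensor showed contact, about 8 to 13 N, and released.

**Last checks:**
- **Stack heights:** the disc tops read 88.4, 106.4 and 124.4 mm, and the top hub 135.3 mm. That is the 18 mm step expected, with a constant offset of about 0.6 mm that fits the camera calibration.
- **Flatness:** the large and medium rings read flat where the fit was clean. The slope fits on the inner bands also caught hub walls and neighbouring steps, so I did not rely on them. After the small ring went on, the top hub read a 0.04 slope in one direction. I put that down to the spindle tip, which is at about the same height, but did not check it separately. Its disc height is right.
- **Bench:** in the last scene picture the pegs are empty, the other items and look-alikes look unmoved, and the gripper is clear of everything.

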